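# Lock the cam-lock cap on the solvent tank's neck

## Task

Close the solvent tank: take the cam-lock cap, set it on the tank's grooved neck and push it down against the stiff seal until it is fully home, only then swing its two cam arms down one after the other, each right to its stop, and let go. Be firm but do not force anything: never press the cap on the neck with more than about 40 N or an arm with more than about 30 N, and leave the other things on the bench where they are.

Things in the scene. Friction and masses are not known exactly. Their poses are not given: they have to be found in the camera images.
- neck_top (a point): point on the tank's axis 173 mm above the bench; z up: where the centre of the neck's flat top should be. The steel neck was screwed in by hand: it is rigid and upright, but its true top lies up to 4 mm above or below this point and up to 1.5 mm off it along the tank's x and along its y, not measured: feel for it
- tank: round steel tank, 150 mm across, fixed, shoulder 75 mm high; origin under its centre on the bench, z up; a small brass drain sticks out at +x. The upright neck on top, from its top down: a rim 40 mm across and 12.5 mm tall with a 3 mm bevel at its top edge, a groove 28 mm across and 15.5 mm tall, then a straight 40 mm barrel with a black rubber seal ring 52 mm across round it
- seal_mark (a point): point on the tank's axis 34 mm below neck_top: about where the top of the seal ring is (it shares the neck's error). The cap's mouth pushes the ring down 14 mm against a spring and drag until the cap's roof meets the hard neck top: a push rising from 2 to about 14 N besides the cap's weight (6 to 18 N in all), then a steep rise; on release the cap rises again by 1 to 3 mm
- cap_lug (a point): centre of the upright lug on the roof of the cam-lock cap, to hold it by: 16 mm thick along the cap's x, 22 mm wide along its y, 44 mm tall. It lies 76 mm above the cap's mouth, 22 mm above the top of the roof, 28 mm above cap_seat. z is the cap's axis; cam arm A is on its +y side, B on its -y side. The cap starts standing mouth-down on the bench
- cap_seat (a point): centre of the cap's inner roof, 48 mm above its mouth, same axes as cap_lug; it meets the neck's true top when the cap is home. The cap is loose, grey aluminium, 98 mm tall overall, 0.5 kg (+-25 %), socket 51 mm outside and 42 mm inside (1 mm clearance round the neck). Any turn about its axis fits the neck
- cam_a (a joint): angle of steel cam arm A on the cap's +y side: 0 = raised 35 degrees above level, outward; grows swinging down; 0.61 level; 1.66 = hard stop, 60 degrees below level (shut: above 1.56). Stiff, stays where left; takes 4 to 12 N at 40 mm from its pin. Its cam catches under the rim and draws a pushed-home cap tight; if the cap just rests on the seal, it jams partway
- cam_a_hinge (a point): hinge pin of cam arm A: 27 mm from the cap's axis on its +y side, 36 mm above the cap's mouth; the pin lies along the cap's x. The arm is a flat bar 12 mm wide (20 mm at its end) and 6 mm thick, 65 mm long from the pin
- cam_a_tip (a point): middle of the free end of cam arm A, 65 mm from its pin
- cam_b (a joint): angle of steel cam arm B on the cap's -y side: 0 = raised 35 degrees above level, outward; grows swinging down; 0.61 level; 1.66 = hard stop, 60 degrees below level (shut: above 1.56). Stiff, stays where left; takes 4 to 12 N at 40 mm from its pin. Its cam catches under the rim and draws a pushed-home cap tight; if the cap just rests on the seal, it jams partway
- cam_b_hinge (a point): hinge pin of cam arm B: 27 mm from the cap's axis on its -y side, 36 mm above the cap's mouth; the pin lies along the cap's x. The arm is a flat bar 12 mm wide (20 mm at its end) and 6 mm thick, 65 mm long from the pin
- cam_b_tip (a point): middle of the free end of cam arm B, 65 mm from its pin
- brush_grip (a point): bystander, to be left alone: fine brush lying on the bench, 170 mm; the point is on its handle
- slide_tray: bystander, to be left alone: blue open slide tray 100 x 160 x 22 mm; origin under its centre
- amber_bottle: bystander, to be left alone: amber reagent bottle, 62 mm across, 140 mm tall; origin under its centre
- stain_jar: bystander, to be left alone: glass staining jar, 72 mm across, 75 mm tall; origin under its centre
- cassettes: bystander, to be left alone: stack of five white cassettes, 42 x 30 x 30 mm; origin under its centre
- blade_box: bystander, to be left alone: grey blade dispenser 50 x 120 x 22 mm; origin under its centre
- plain_cap: bystander, to be left alone: plain black screw cap without arms, 60 mm across, 38 mm tall, not for this neck; origin under its centre
There are look-alikes about, which are no part of the job. What is meant by the part that bears cap_lug is not yellow, and is the smaller of those in its own colour. Of the things that look like the tank, take the one that is farthest to the robot's left at the start.

How it is judged:
By the outcome, as a careful person would: the job done as asked, in the order asked, and still so for the second after the job is handed in, with the robot touching nothing.
It also fails if it takes over 72 s, if anything falls off the work surface, if the arm or the gripper's body presses on something with over 40 N, if the wrist force passes 120 N, or if a joint passes its speed limit or range.

## Robot

A 6-joint arm with a two-finger parallel gripper is mounted at the origin on the work surface. World frame = base frame: x ahead of the robot, y to its left, z up, the work surface at z = 0. Lengths are in m, angles in rad, forces in N, time in s.
With the tool pointing down it reaches from about 0.375 to 0.75 m from the base axis. Payload 9 kg.
Tool frame: the origin (TCP) lies at the centre of the arm's flange, where the gripper is bolted on; the fingertips stand 173 mm ahead of it and the grasp point (between the pads) lies env.pinch_z ahead of it (env.pinch_z is the distance from the TCP to the grasp point, in m); z points along the fingers, y is the direction in which the jaws open and shut (so a half turn about z gives the same grasp; the last joint's range is limited). The gripper opens to 85 mm and grips with 20 to 120 N. Pads are 22 mm wide; open, the fingers measure 114 mm over their backs; the gripper's body (76 mm by 85 mm) begins 54 mm behind the grasp point. The pads swing forward as they close: fully open they stand 13 mm farther back than shut.
Start: joints at [-1.459, 0.104, 0.097, 1.564, 0, 1.353], TCP at [0.194, -0.568, 0.405] pointing down, gripper open.
Joint ranges: [-2.99, 2.99], [-0.84, 1.86], [-1.1, 1.16], [-1.84, 2.11], [-1.51, 1.56], [-3.14, 3.14]. Speed limits (rad/s): [2.22, 2.22, 2.57, 3.14, 3.14, 3.14].

## Interface

Orientations are given as a unit quaternion [x, y, z, w].
In Python, from bench import env, get_image, regions_of, spot_point gives the robot as it stands.
- The arm moves only by the tool drive_tool, never from a script. Its argument "motion" is a list of rows, each an object with "linear": the shift along the tool's x, y, z in cm, a list of three; "yaw": the turn about the tool's z in rad. In form: [{"linear": [tx, ty, tz], "yaw": yaw}, ...]. A call has 1 to 8 rows; each row is the pose to reach, as a shift and turn from the pose measured when the call began, along the tool's axes at that moment; what a row does not reach only later rows make up. A row lasts 1/8 s, in which the tool goes at most 62.5 mm and 10.7 degrees, less where a joint would pass 70% of its speed; a pose out of reach is approached as far as the arm can. A call with a gripper value outside its range is refused whole. "gripper" is the closure, from 0 (fully open) to 1 (shut), set as the call begins (left out, the last holds). The fingers move at their own pace and stop on an object; "newtons" is the grip in N (left out, the last holds). Time passes only in rows, so rows that repeat a pose let the fingers close. It gives the time, the measured TCP pose, the force and the opening at its end, in the units of the state.
- env.sense(): the state, without advancing time (a new reading comes with each control period).
- get_image(name): name is "side" or "top" or "wrist"; returns a dict with "image" (480x640x3 uint8, blue, green, red), "depth" (480x640 float32, m along the optical axis (not along the pixel's ray), 0 where there is no reading), "fx", "fy", "cx", "cy" (pixels), "pose" (4x4, takes a point from camera to world coordinates). Camera axes: x right, y up, looking along -z (the intrinsics and any distortion apply to the point x, -y, -z); pixel columns grow to the right and rows downward; lengths in m; the calibration is good to about 2 mm. A picture is of the moment at which its call begins.
- env.job_done(): hands the job in, once; it reports no verdict.
Trained networks look in the newest picture that a camera, given by its name, has taken for a name from the list of things; names that differ only in an ending like _2 or _b are one class to them, and where a whole thing is asked for, a point or a joint stands for the part that bears it (a point fixed in the world has none). Each returns a list of dicts, best first, with "conf" (0 to 1); they miss things now and then, are a little off and sometimes report something else, mostly with a low value. They report only what shows in the picture. A call takes as long as a camera call. They do not tell look-alikes from the thing itself.
- regions_of(query, camera): "pixels" (480x640 bool, what is visible of it) and "box" ([left, top, right, bottom] in pixels, round what is visible of it).
- spot_point(query, camera): "point" ([column, row] in pixels: a listed point, or the origin of a listed thing).
The state is a dict: "time": time; "joints": joint angles; "dq": joint speeds; "tau": joint torques, N m; "ee_pos": TCP position; "orientation": TCP orientation; "wrist_force": force on the tool from outside, world axes, zero at the start; "ft_torque": the same for the moment, N m; "gripper_width": finger opening in m.
Only numpy, scipy, OpenCV 4.12 (cv2) and the standard library are available. Lean on these libraries where they do the work, as an engineer would, in place of code of your own. Each camera call takes 0.05 s, during which the arm holds its last target. There are 200 camera calls.

## Working session

There is one attempt and no reset: what is moved stays moved. The work goes in short steps, Python scripts to look and compute and a tool call to move; the robot and the scene stay as the last step left them, time stands still between calls to the robot, and variables do not carry over. Pictures are saved under pics/ and viewed, about 8 in all and at most 12, crops included, and the job is handed in when it is done.

Besides the shell and the picture viewer there is one more tool, called as name([rows], argument=value, ...), one row to a line, values as JSON. drive_tool: Moves the arm, as the interface text tells. Its arguments: {"type":"object","properties":{"motion":{"type":"array","items":{"type":"object","properties":{"linear":{"type":"array","items":{"type":"number"}},"yaw":{"type":"number"}}}},"gripper":{"type":"number"},"newtons":{"type":"number"}},"required":["motion"]}

```bash
ls; mkdir -p pics
cat > h.py <<'E'
import numpy as np, cv2
from bench import env, get_image, regions_of, spot_point
from scipy.spatial.transform import Rotation as R
def ray(im,u,v):
    p=im['pose']; d=np.array([(u-im['cx'])/im['fx'],-(v-im['cy'])/im['fy'],-1.0])
    return p[:3,3],p[:3,:3]@d
def at_depth(im,u,v,d):
    o,r=ray(im,u,v); return o+r*d
def at_z(im,u,v,z):
    o,r=ray(im,u,v); return o+r*(z-o[2])/r[2]
def cloud(im,mask=None):
    d=im['depth']; m=d>0
    if mask is not None: m=m&mask
    v,u=np.nonzero(m); D=d[v,u]
    c=np.stack([(u-im['cx'])/im['fx']*D,-(v-im['cy'])/im['fy']*D,-D],1)
    return c@im['pose'][:3,:3].T+im['pose'][:3,3]
def st():
    s=env.sense(); print('t',s['time'],'pos',np.round(s['ee_pos'],4),'q',np.round(s['orientation'],3),'F',np.round(s['wrist_force'],2),'w',round(s['gripper_width'],4),'J',np.round(s['joints'],2)); return s
E
python3 - <<'E'
from h import *
print([k for k in get_image('top').keys()], env.pinch_z); st()
for c in ['top','side']:
    im=get_image(c); cv2.imwrite(f'pics/{c}0.png',im['image'])
    print(c,np.round(im['pose'],3).tolist(),im['fx'],im['cx'],im['cy'],{k:v for k,v in im.items() if k not in('image','depth','pose')})
    for n in ['tank','cap_lug','plain_cap','amber_bottle']:
        for r in regions_of(n,c)[:5]:
            P=cloud(im,r['pixels']); print(n,round(r['conf'],2),[int(x) for x in r['box']],r['pixels'].sum(), np.round(np.median(P,0),3) if len(P) else None, np.round(np.percentile(P,98,axis=0),3) if len(P) else None)
    for n in ['tank','neck_top','cap_lug','cam_a_hinge','cam_a_tip','cam_b_tip']:
        for r in spot_point(n,c)[:5]:
            print(n,round(r['conf'],2),np.round(r['point'],1))
E
```

```text
pics
['image', 'depth', 'fx', 'fy', 'cx', 'cy', 'pose'] 0.1547
t 0.05 pos [ 0.1943 -0.5676  0.404 ] q [ 0.986  0.164  0.    -0.001] F [-0.23  1.19 -0.26] w 0.0858 J [-1.46  0.1   0.1   1.56  0.    1.35]
top [[0.009, 0.987, -0.158, 0.316], [-1.0, 0.012, 0.02, 0.031], [0.022, 0.158, 0.987, 1.602], [0.0, 0.0, 0.0, 1.0]] 573.5312984750246 317.12254838318916 243.01204423403567 {'fx': 573.5312984750246, 'fy': 573.5312984750246, 'cx': 317.12254838318916, 'cy': 243.01204423403567}
tank 0.78 [382, 293, 439, 356] 2782 [ 0.339 -0.245  0.074] [ 0.414 -0.182  0.176]
tank 0.76 [343, 211, 399, 272] 2533 [ 0.557 -0.144  0.074] [ 0.637 -0.08   0.18 ]
tank 0.66 [238, 230, 294, 268] 538 [0.539 0.135 0.054] [0.589 0.204 0.101]
cap_lug 0.94 [153, 323, 215, 344] 627 [0.315 0.343 0.055] [0.341 0.423 0.1  ]
cap_lug 0.78 [237, 230, 294, 270] 567 [0.539 0.133 0.054] [0.592 0.204 0.1  ]
cap_lug 0.7 [232, 302, 290, 340] 804 [0.346 0.127 0.075] [0.391 0.209 0.138]
plain_cap 0.91 [452, 288, 479, 308] 418 [ 0.419 -0.411  0.027] [ 0.447 -0.387  0.043]
plain_cap 0.45 [275, 231, 297, 245] 110 [0.579 0.085 0.052] [0.5
[... 1151 characters left out ...]
 0.1  ]
cap_lug 0.64 [220, 199, 257, 258] 965 [0.341 0.107 0.074] [0.39  0.214 0.136]
cap_lug 0.42 [227, 178, 234, 199] 99 [0.335 0.339 0.054] [0.343 0.366 0.081]
plain_cap 0.78 [296, 397, 321, 425] 529 [ 0.418 -0.418  0.027] [ 0.444 -0.386  0.042]
amber_bottle 0.92 [400, 241, 424, 286] 722 [ 0.77  -0.115  0.088] [ 0.8   -0.091  0.144]
tank 0.91 [263.1 359.6]
tank 0.64 [340.1 307.1]
neck_top 0.77 [339.5 274.9]
neck_top 0.74 [261.4 325.5]
cap_lug 0.97 [308.9 213. ]
cap_lug 0.66 [237.6 228.2]
cap_lug 0.42 [222.7 180.9]
cam_a_hinge 0.54 [344.9 275.1]
cam_a_hinge 0.52 [246.9 228. ]
cam_a_tip 0.66 [250.1 199.1]
cam_a_tip 0.54 [408.9 278.7]
cam_b_tip 0.48 [332.8 232.8]
cam_b_tip 0.44 [222.8 258. ]
```

Run:
```python
import cv2,numpy as np
t=cv2.imread('pics/top0.png')
a=cv2.resize(t[130:380,130:490],(800,556),interpolation=cv2.INTER_CUBIC)
cv2.imwrite('pics/topcrop.png',a)
s=cv2.imread('pics/side0.png')
cv2.imwrite('pics/sidecrop.png',cv2.resize(s[160:440,150:450],(640,597),interpolation=cv2.INTER_CUBIC))
```

```text
(no output)
```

View pics/topcrop.png

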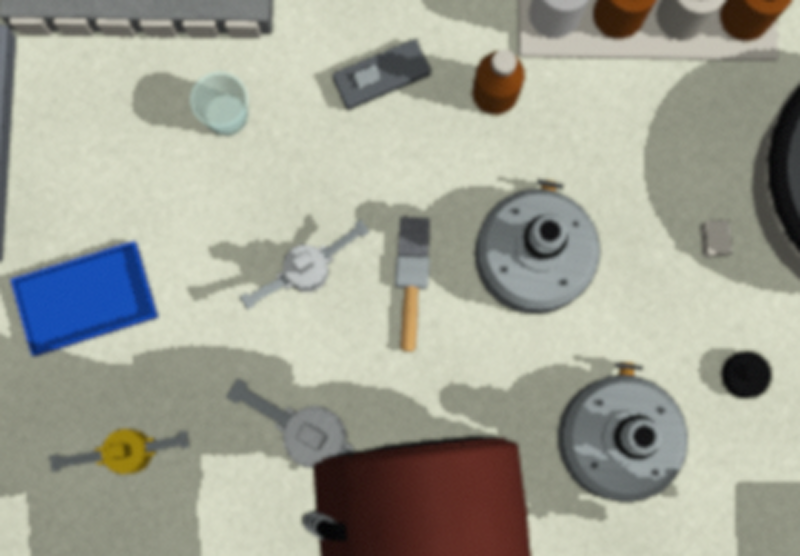

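View pics/sidecrop.png

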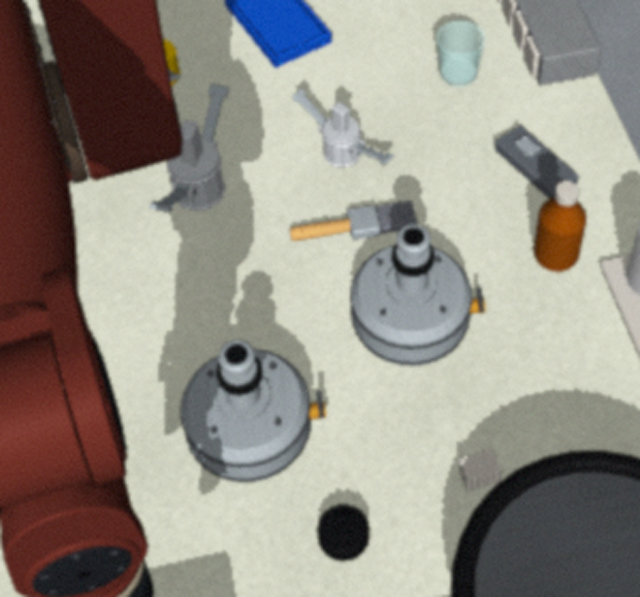

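```bash
cat >> h.py <<'E'
def plan(target,jaw=None):
    """target: pinch world xyz; jaw: world angle (rad) of tool y, mod pi. prints shift cm in tool axes and yaw"""
    s=env.sense(); Rm=R.from_quat(s['orientation']).as_matrix(); p=np.array(s['ee_pos'])+Rm[:,2]*env.pinch_z
    d=Rm.T@(np.array(target)-p)*100
    y=0
    if jaw is not None:
        cur=np.arctan2(Rm[1,1],Rm[0,1]); y=-((jaw-cur+np.pi/2)%np.pi-np.pi/2)
    print('pinch now',np.round(p,4),'-> linear cm',np.round(d,2),'yaw',round(y,3)); return d,y
def tri(ims,pts):
    A=np.zeros((3,3));b=np.zeros(3)
    for im,(u,v) in zip(ims,pts):
        o,r=ray(im,u,v); r=r/np.linalg.norm(r); M=np.eye(3)-np.outer(r,r); A+=M;b+=M@o
    return np.linalg.solve(A,b)
E
python3 - <<'E'
from h import *
T=get_image('top');S=get_image('side')
print('lug',tri([T,S],[(264.6,244.7),(308.9,213.0)]))
print('lug/z',at_z(T,264.6,244.7,.076),at_z(S,308.9,213,.076))
print('neck',tri([T,S],[(373.8,235.2),(339.5,274.9)]),at_z(T,373.8,235.2,.173),at_z(S,339.5,274.9,.173))
for n,im in(('T',T),('S',S)):
    P=cloud(im)
    q=P[(np.abs(P[:,2]-.174)<.008)&(np.hypot(P[:,0]-.557,P[:,1]+.144)<.05)]
    print(n,'neckpts',len(q),q.mean(0),q.min(0),q.max(0))
    q=P[(P[:,2]>.085)&(P[:,2]<.11)&(np.hypot(P[:,0]-.54,P[:,1]-.135)<.04)]
    print(n,'lugpts',len(q),q.mean(0) if len(q) else 0)
    q=P[(P[:,2]>.03)&(P[:,2]<.08)&(np.hypot(P[:,0]-.54,P[:,1]-.135)<.1)&(np.hypot(P[:,0]-.54,P[:,1]-.135)>.035)]
    c=q[:,:2]-q[:,:2].mean(0);w,V=np.linalg.eigh(c.T@c);print('arm dir',V[:,1],len(q),q.mean(0))
d,y=plan((.54,.135,.25),np.arctan2(.5,-.86)+np.pi/2)
E
```

```text
lug [0.54732129 0.1401576  0.08811203]
lug/z [0.55398994 0.14100925 0.076     ] [0.54457384 0.1500037  0.076     ]
neck [ 0.5642026  -0.14321025  0.15957478] [ 0.56663456 -0.1417777   0.173     ] [ 0.55683044 -0.15282136  0.173     ]
T neckpts 178 [ 0.56781777 -0.14943882  0.17671591] [ 0.54996396 -0.1676138   0.16677192] [ 0.58834375 -0.12957182  0.18195478]
T lugpts 51 [0.54339955 0.13556173 0.09789485]
arm dir [-0.55659062  0.83078691] 206 [0.54470234 0.1349722  0.05499175]
S neckpts 168 [ 0.56779459 -0.14953554  0.17661752] [ 0.54891708 -0.16827437  0.16612548] [ 0.58771695 -0.1269344   0.18183204]
S lugpts 60 [0.54280597 0.1366148  0.0958325 ]
arm dir [-0.5552459   0.83168623] 159 [0.53921549 0.14417026 0.05542231]
pinch now [ 0.1943 -0.5677  0.25  ] -> linear cm [ 55.46 -55.29  -0.  ] yaw 0.856
```

drive_tool([
  {"linear": [55.5,-55.3,0],"yaw": -1.83},
  {"linear": [55.5,-55.3,0],"yaw": -1.83},
  {"linear": [55.5,-55.3,0],"yaw": -1.83},
  {"linear": [55.5,-55.3,0],"yaw": -1.83},
  {"linear": [55.5,-55.3,0],"yaw": -1.83},
  {"linear": [55.5,-55.3,0],"yaw": -1.83},
  {"linear": [55.5,-55.3,0],"yaw": -1.83},
  {"linear": [55.5,-55.3,0],"yaw": -1.83},
], gripper=0)

```text
time: 2.25
ee_pos: [0.4156, -0.1171, 0.405]
orientation: [0.608, 0.794, 0.0, 0.001]
wrist_force: [1.7, -0.1, -0.1]
gripper_width: 0.0855
```

Run:
```python
from h import *
st(); plan((.543,.136,.25),0.59)
```

```text
t 2.25 pos [ 0.4156 -0.1171  0.405 ] q [0.608 0.794 0.    0.001] F [ 1.65 -0.12 -0.08] w 0.0855 J [-0.58 -0.42 -0.37  1.61 -0.    0.73]
pinch now [ 0.4158 -0.1172  0.2503] -> linear cm [2.111e+01 1.891e+01 2.000e-02] yaw -0.325
```

drive_tool([
  {"linear": [21.1,18.9,0],"yaw": -0.325},
  {"linear": [21.1,18.9,0],"yaw": -0.325},
  {"linear": [21.1,18.9,0],"yaw": -0.325},
  {"linear": [21.1,18.9,0],"yaw": -0.325},
  {"linear": [21.1,18.9,0],"yaw": -0.325},
  {"linear": [21.1,18.9,0],"yaw": -0.325},
  {"linear": [21.1,18.9,0],"yaw": -0.325},
])

```text
time: 3.12
ee_pos: [0.5426, 0.1357, 0.4049]
orientation: [0.471, 0.882, -0.0, 0.001]
wrist_force: [-0.5, -0.1, 0.8]
gripper_width: 0.0856
```

Run:
```python
from h import *
st()
W=get_image('wrist'); cv2.imwrite('pics/w1.png',W['image']); print(np.round(W['pose'],3).tolist(),W['fx'])
P=cloud(W); print(len(P))
r=np.hypot(P[:,0]-.543,P[:,1]-.136)
q=P[(P[:,2]>.085)&(P[:,2]<.12)&(r<.04)]
if len(q):
    print('lug',len(q),q.mean(0),np.percentile(q[:,2],[5,50,95]))
    print(cv2.minAreaRect((q[q[:,2]>.09][:,:2]*1000).astype(np.float32)))
for lo,hi in((.03,.045),(.045,.06),(.06,.08)):
  q=P[(P[:,2]>lo)&(P[:,2]<hi)&(r<.1)]
  if len(q)>5:
    q=q[np.hypot(*(q[:,:2]-[.543,.136]).T)>.04]; c=q[:,:2]-q[:,:2].mean(0);w,V=np.linalg.eigh(c.T@c);print('arms',lo,len(q),V[:,1],q.mean(0))
q=P[(P[:,2]>.048)&(P[:,2]<.06)&(r<.03)]; print('roof',len(q),cv2.minEnclosingCircle((q[:,:2]*1000).astype(np.float32)))
for n in ['cap_lug','cam_a_tip','cam_b_tip','cam_a_hinge','cam_b_hinge']:
    for k in spot_point(n,'wrist')[:3]: print(n,round(k['conf'],2),np.round(k['point'],1))
```

```text
t 3.125 pos [0.5426 0.1357 0.4049] q [ 0.471  0.882 -0.     0.001] F [-0.46 -0.06  0.75] w 0.0856 J [ 0.01 -0.02 -0.03  1.56 -0.    0.99]
[[0.831, -0.531, -0.162, 0.502], [0.556, 0.795, 0.242, 0.198], [0.0, -0.291, 0.957, 0.374], [0.0, 0.0, 0.0, 1.0]] 383.19601468605003
305916
lug 643 [0.54466362 0.14126539 0.09648354] [0.09126415 0.0970563  0.0984813 ]
((545.65185546875, 140.20057678222656), (15.787001609802246, 22.2108211517334), 33.66313171386719)
arms 0.03 137 [-0.56341158  0.82617637] [0.55020912 0.13352654 0.04396342]
arms 0.045 1344 [-0.55736075  0.83027043] [0.55157682 0.13143432 0.05309801]
arms 0.06 440 [-0.55992472  0.82854349] [0.50468966 0.20118358 0.06260781]
roof 1970 ((545.2666015625, 140.01658630371094), 26.557485580444336)
cap_lug 0.77 [44.2 69.2]
cap_lug 0.63 [325.7 211.1]
cam_a_tip 0.83 [327.4  99.1]
cam_a_tip 0.24 [324.1 227.2]
cam_b_tip 0.61 [324.6 302.5]
cam_a_hinge 0.73 [139.2  56.8]
cam_a_hinge 0.58 [325.2 170.9]
cam_b_hinge 0.94 [ 58.2 100.6]
```

View pics/w1.png

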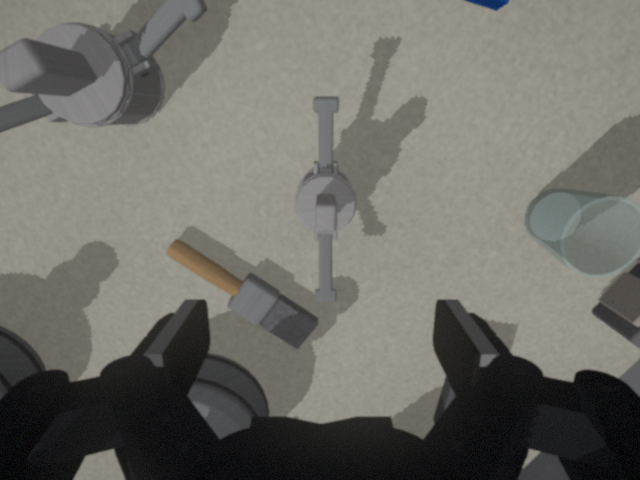

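drive_tool([
  {"linear": [0.2,0.5,4],"yaw": 0},
  {"linear": [0.2,0.5,9],"yaw": 0},
  {"linear": [0.2,0.5,13],"yaw": 0},
  {"linear": [0.2,0.5,15.5],"yaw": 0},
  {"linear": [0.2,0.5,16.8],"yaw": 0},
  {"linear": [0.2,0.5,16.8],"yaw": 0},
])

```text
time: 4.18
ee_pos: [0.5458, 0.1394, 0.2369]
orientation: [0.472, 0.882, -0.0, 0.0]
wrist_force: [-0.2, -0.4, 0.7]
gripper_width: 0.0854
```

drive_tool([
  {"linear": [0,0,0],"yaw": 0},
  {"linear": [0,0,0],"yaw": 0},
  {"linear": [0,0,0],"yaw": 0},
  {"linear": [0,0,0],"yaw": 0},
  {"linear": [0,0,0],"yaw": 0},
  {"linear": [0,0,0],"yaw": 0},
  {"linear": [0,0,0],"yaw": 0},
  {"linear": [0,0,0],"yaw": 0},
], gripper=1, newtons=70)

```text
time: 5.18
ee_pos: [0.5459, 0.1394, 0.2372]
orientation: [0.472, 0.882, -0.0, 0.001]
wrist_force: [0.2, 0.4, 4.3]
gripper_width: 0.0151
```

Run:
```python
from h import *
st(); plan((.5455,.1401,.08),.5876)
```

```text
t 5.175 pos [0.5459 0.1394 0.2372] q [ 0.472  0.882 -0.     0.001] F [0.24 0.39 4.26] w 0.0151 J [ 0.02  0.03 -0.28  1.25 -0.    1.  ]
pinch now [0.5461 0.1392 0.0825] -> linear cm [ 0.11 -0.    0.25] yaw 0.001
```

drive_tool([
  {"linear": [0,0,-1],"yaw": 0},
  {"linear": [0,0,-3],"yaw": 0},
  {"linear": [0,0,-8],"yaw": 0},
  {"linear": [0,0,-13],"yaw": 0},
  {"linear": [0,0,-18],"yaw": 0},
  {"linear": [0,0,-21],"yaw": 0},
  {"linear": [0,0,-21],"yaw": 0},
  {"linear": [0,0,-21],"yaw": 0},
])

```text
time: 6.18
ee_pos: [0.5455, 0.1395, 0.4459]
orientation: [0.472, 0.882, -0.0, -0.0]
wrist_force: [0.5, 0.2, -7.1]
gripper_width: 0.0151
```

Run:
```python
from h import *
st(); plan((.618,-.224,.292),.5876)
```

```text
t 6.175 pos [0.5455 0.1395 0.4459] q [ 0.472  0.882 -0.    -0.   ] F [ 0.47  0.16 -7.1 ] w 0.0151 J [ 0.02  0.01  0.07  1.64 -0.    1.  ]
pinch now [0.5454 0.1394 0.2912] -> linear cm [-34.26 -14.13  -0.06] yaw 0.001
```

drive_tool([
  {"linear": [-2,-0.8,0],"yaw": 0},
  {"linear": [-7,-2.9,0],"yaw": 0},
  {"linear": [-12.5,-5.2,0],"yaw": 0},
  {"linear": [-18,-7.4,0],"yaw": 0},
  {"linear": [-23.5,-9.7,0],"yaw": 0},
  {"linear": [-29,-12,0],"yaw": 0},
  {"linear": [-32.5,-13.4,0],"yaw": 0},
  {"linear": [-34.2,-14.1,0],"yaw": 0},
])

```text
time: 7.18
ee_pos: [0.6178, -0.2253, 0.4433]
orientation: [0.473, 0.881, -0.0, -0.002]
wrist_force: [-0.5, 1.4, -6.0]
gripper_width: 0.0152
```

drive_tool([
  {"linear": [0,0,0],"yaw": 0},
  {"linear": [0,0,0],"yaw": 0},
])

```text
time: 7.42
ee_pos: [0.6177, -0.2242, 0.4423]
orientation: [0.472, 0.881, -0.0, -0.003]
wrist_force: [0.6, 0.3, -4.7]
gripper_width: 0.0151
```

```bash
cat > w.py <<'E'
from h import *
import sys
from scipy.optimize import least_squares
st()
W=get_image('wrist'); cv2.imwrite(sys.argv[1],W['image'])
P=cloud(W); r=np.hypot(P[:,0]-.568,P[:,1]+.149); q=P[(r<.04)&(P[:,2]>.15)&(P[:,2]<.195)]
h,e=np.histogram(q[:,2],bins=np.arange(.15,.196,.001)); print([(round(a,3),int(b)) for a,b in zip(e,h) if b])
z0=e[np.argmax(h)]
t=q[np.abs(q[:,2]-z0)<.002]; print('top',len(t),t.mean(0),cv2.minEnclosingCircle((t[:,:2]*1000).astype(np.float32)),cv2.minAreaRect((t[:,:2]*1000).astype(np.float32)))
Rm=R.from_quat(env.sense()['orientation']).as_matrix(); p=np.array(env.sense()['ee_pos'])
L=(P-p)@Rm # tool coords
m=(np.hypot(L[:,0],L[:,1])<.1)&(L[:,2]>.12)&(L[:,2]<.25)
print('held cap pts',m.sum(), np.percentile(L[m],[1,50,99],axis=0).round(4).tolist())
E
python3 w.py pics/w2.png
```

```text
t 7.425 pos [ 0.6177 -0.2242  0.4423] q [ 0.472  0.881 -0.    -0.003] F [ 0.59  0.28 -4.73] w 0.0151 J [-0.55  0.31  0.39  1.66 -0.    0.44]
[(np.float64(0.171), 3), (np.float64(0.172), 27), (np.float64(0.173), 140), (np.float64(0.174), 236), (np.float64(0.175), 400), (np.float64(0.176), 592), (np.float64(0.177), 187), (np.float64(0.178), 16), (np.float64(0.179), 1)]
top 1415 [ 0.57086804 -0.13841364  0.17599334] ((570.6536865234375, -146.2843780517578), 19.725337982177734) ((571.7379760742188, -145.30140686035156), (35.78233337402344, 38.455345153808594), 40.67083740234375)
held cap pts 27710 [[-0.063, -0.0369, 0.1203], [0.0123, 0.0007, 0.1668], [0.0865, 0.0385, 0.228]]
```

View pics/w2.png

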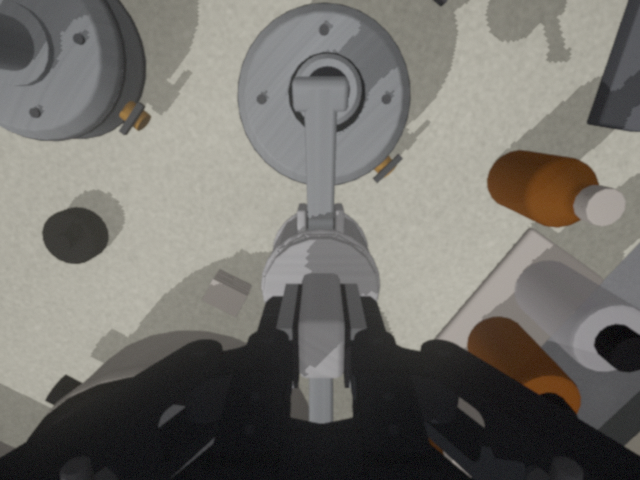

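drive_tool([
  {"linear": [0.5,-2,0],"yaw": 0},
  {"linear": [1,-4,0],"yaw": 0},
  {"linear": [1.5,-6,0],"yaw": 0},
  {"linear": [1.5,-6,0],"yaw": 0},
  {"linear": [1.5,-6,0],"yaw": 0},
])

```text
time: 8.1
ee_pos: [0.5598, -0.2438, 0.4434]
orientation: [0.472, 0.882, -0.0, -0.002]
wrist_force: [0.1, 0.3, -5.3]
gripper_width: 0.0151
```

```bash
cat >> w.py <<'E'
# rim by boundary fit: highest-annulus points, fixed-radius fit in image of top plane
def rimfit(q,z0,tol=.0025):
    t=q[(q[:,2]>z0-tol)]; c=np.array([.569,-.148])
    ang=np.arctan2(t[:,1]-c[1],t[:,0]-c[0]); rr=np.hypot(*(t[:,:2]-c).T)
    b=[]
    for k in np.arange(-np.pi,np.pi,np.pi/24):
        s=np.abs(ang-k)<np.pi/48
        if s.sum()>5: i=np.argsort(rr[s])[-3:]; b.append(t[s][i,:2].mean(0))
    b=np.array(b)
    f=least_squares(lambda x:np.hypot(b[:,0]-x[0],b[:,1]-x[1])-x[2],[*c,.018],loss='soft_l1',f_scale=.0007)
    print('rim fit',len(b),f.x.round(4),'rms',np.sqrt((f.fun**2).mean()).round(5))
rimfit(q,z0+.0005)
def edge(P,z,rad,c):
    t=P[np.abs(P[:,2]-z)<.004]; t=t[np.hypot(*(t[:,:2]-c).T)<rad+.015]
    ang=np.arctan2(t[:,1]-c[1],t[:,0]-c[0]); rr=np.hypot(*(t[:,:2]-c).T);b=[]
    for k in np.arange(-np.pi,np.pi,np.pi/36):
        s=np.abs(ang-k)<np.pi/72
        if s.sum()>8 and rr[s].max()>rad-.012: b.append(t[s][np.argsort(rr[s])[-3:],:2].mean(0))
    b=np.array(b)
    f=least_squares(lambda x:np.hypot(b[:,0]-x[0],b[:,1]-x[1])-x[2],[*c,rad],loss='soft_l1',f_scale=.001)
    print('shoulder',len(b),f.x.round(4),np.sqrt((f.fun**2).mean()).round(5))
for n in ('wrist','top','side'):
    I=W if n=='wrist' else get_image(n); C=cloud(I)
    if n!='wrist':
        r=np.hypot(C[:,0]-.568,C[:,1]+.149); qq=C[(r<.04)&(C[:,2]>.15)&(C[:,2]<.195)]; 
        if len(qq): rimfit(qq,np.percentile(qq[:,2],70))
    edge(C,.075,.075,np.array([.569,-.148]))
E
python3 w.py pics/w3.png
```

```text
t 8.1 pos [ 0.5598 -0.2438  0.4434] q [ 0.472  0.882 -0.    -0.002] F [ 0.11  0.31 -5.26] w 0.0151 J [-0.62  0.15  0.22  1.64 -0.    0.36]
[(np.float64(0.15), 3), (np.float64(0.163), 5), (np.float64(0.164), 18), (np.float64(0.165), 6), (np.float64(0.166), 14), (np.float64(0.167), 18), (np.float64(0.168), 17), (np.float64(0.169), 16), (np.float64(0.17), 13), (np.float64(0.171), 20), (np.float64(0.172), 60), (np.float64(0.173), 206), (np.float64(0.174), 345), (np.float64(0.175), 890), (np.float64(0.176), 1573), (np.float64(0.177), 548), (np.float64(0.178), 40)]
top 3356 [ 0.56995578 -0.14635149  0.17617487] ((570.4122924804688, -146.54568481445312), 19.841333389282227) ((570.560791015625, -146.2714385986328), (38.67640686035156, 38.71712112426758), 37.8627815246582)
held cap pts 27085 [[-0.0633, -0.0355, 0.1203], [0.0125, 0.0009, 0.1711], [0.0866, 0.0375, 0.2281]]
rim fit 48 [ 0.5704 -0.1464  0.0192] rms 0.00024
shoulder 58 [ 0.569  -0.1472  0.0658] 0.00037Traceback (most recent call last):
  File "w.py", line 39, in <module>
    if len(qq): rimfit(qq,np.percentile(qq[:,2],70))
       
[... 207 characters left out ...]
gs, **kwargs)
    vector_fun = VectorFunction(
        fun_wrapped,
    ...<6 lines>...
        workers=workers
    )
    self._update_fun()
    ~~~~~~~~~~~~~~~~^^
    self.f = self.fun_wrapped(xp_copy(self.x))
             ~~~~~~~~~~~~~~~~^^^^^^^^^^^^^^^^^
    return np.atleast_1d(self.fun(x))
                         ~~~~~~~~^^^
    return self.f(x, *self.args, **self.kwargs)
           ~~~~~~^^^^^^^^^^^^^^^^^^^^^^^^^^^^^^
  File "w.py", line 23, in <lambda>
    f=least_squares(lambda x:np.hypot(b[:,0]-x[0],b[:,1]-x[1])-x[2],[*c,.018],loss='soft_l1',f_scale=.0007)
                                      ~^^^^^
IndexError: too many indices for array: array is 1-dimensional, but 2 were indexed
```

View pics/w3.png

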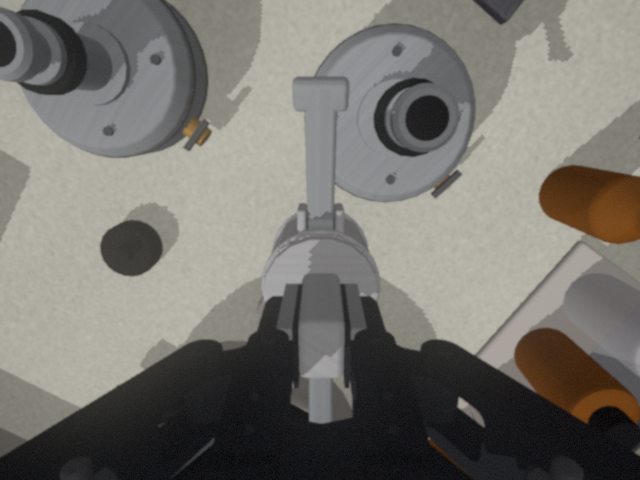

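Run:
```python
from h import *
plan((.571,-.1473,.282),.5876)
W=get_image('wrist');P=cloud(W);s=env.sense()
Rm=R.from_quat(s['orientation']).as_matrix();L=(P-np.array(s['ee_pos']))@Rm
m=(np.hypot(L[:,0],L[:,1])<.03)&(L[:,2]>.13)&(L[:,2]<.150); q=L[m]
h,e=np.histogram(q[:,2],bins=np.arange(.13,.151,.001));print(dict(zip(e.round(3).tolist(),h.tolist())))
m=(np.hypot(L[:,0],L[:,1])<.04)&(np.abs(L[:,2]-.1825)<.004)
print('roof pts',m.sum(),np.percentile(L[m],[0.5,50,99.5],axis=0).round(4).tolist())
m=(np.abs(L[:,1])<.02)&(L[:,0]>.03)&(L[:,0]<.1)&(L[:,2]>.12)&(L[:,2]<.22)
q=L[m];print('arm y mean',q[:,1].mean(),np.percentile(q[:,0],99.5),np.percentile(q[:,2],[1,99]))
```

```text
pinch now [ 0.5593 -0.2437  0.2884] -> linear cm [7.37 6.33 0.66] yaw 0.001
{0.13: 225, 0.131: 190, 0.132: 126, 0.133: 94, 0.134: 76, 0.135: 211, 0.136: 526, 0.137: 194, 0.138: 361, 0.139: 1389, 0.14: 846, 0.141: 325, 0.142: 182, 0.143: 172, 0.144: 177, 0.145: 191, 0.146: 179, 0.147: 171, 0.148: 169, 0.149: 167}
roof pts 4336 [[-0.0009, -0.0234, 0.1793], [0.0139, 0.0011, 0.1836], [0.0261, 0.0254, 0.1862]]
arm y mean 0.0010010218015747956 0.08838905028121542 [0.17188532 0.20136919]
```

drive_tool([
  {"linear": [2,1.7,-0.3],"yaw": 0},
  {"linear": [4.5,3.8,-0.3],"yaw": 0},
  {"linear": [6.5,5.5,-0.3],"yaw": 0},
  {"linear": [7.4,6.2,-0.3],"yaw": 0},
  {"linear": [7.4,6.2,0],"yaw": 0},
  {"linear": [7.4,6.2,0.5],"yaw": 0},
  {"linear": [7.4,6.2,1],"yaw": 0},
  {"linear": [7.4,6.2,1],"yaw": 0},
])

```text
time: 9.25
ee_pos: [0.5703, -0.1487, 0.4323]
orientation: [0.472, 0.882, -0.0, -0.003]
wrist_force: [-0.5, 0.1, -6.1]
gripper_width: 0.0151
```

Run:
```python
from h import *
st();plan((.570,-.1476,.2585),.5876)
```

```text
t 9.25 pos [ 0.5703 -0.1487  0.4323] q [ 0.472  0.882 -0.    -0.003] F [-0.51  0.14 -6.1 ] w 0.0151 J [-0.48  0.08  0.13  1.62 -0.    0.51]
pinch now [ 0.5693 -0.1483  0.2776] -> linear cm [0.01 0.1  1.91] yaw 0.0
```

drive_tool([
  {"linear": [0,0.1,0.5],"yaw": 0},
  {"linear": [0,0.1,1.0],"yaw": 0},
  {"linear": [0,0.1,1.5],"yaw": 0},
  {"linear": [0,0.1,1.9],"yaw": 0},
  {"linear": [0,0.1,2.1],"yaw": 0},
  {"linear": [0,0.1,2.3],"yaw": 0},
  {"linear": [0,0.1,2.4],"yaw": 0},
  {"linear": [0,0.1,2.4],"yaw": 0},
])

```text
time: 10.25
ee_pos: [0.571, -0.1481, 0.4084]
orientation: [0.472, 0.882, -0.0, -0.003]
wrist_force: [0.2, -0.2, -4.6]
gripper_width: 0.0153
```

Run:
```python
from h import *
st();plan((.570,-.1476,.2585),.5876)
```

```text
t 10.25 pos [ 0.571  -0.1481  0.4084] q [ 0.472  0.882 -0.    -0.003] F [ 0.18 -0.21 -4.6 ] w 0.0153 J [-0.48  0.08  0.08  1.58 -0.    0.51]
pinch now [ 0.57   -0.1477  0.2537] -> linear cm [ 0.01 -0.   -0.48] yaw 0.0
```

drive_tool([
  {"linear": [0,0,0.4],"yaw": 0},
  {"linear": [0,0,0.8],"yaw": 0},
  {"linear": [0,0,1.2],"yaw": 0},
  {"linear": [0,0,1.6],"yaw": 0},
  {"linear": [0,0,2.0],"yaw": 0},
  {"linear": [0,0,2.3],"yaw": 0},
  {"linear": [0,0,2.5],"yaw": 0},
  {"linear": [0,0,2.5],"yaw": 0},
])

```text
time: 11.25
ee_pos: [0.5708, -0.148, 0.3833]
orientation: [0.472, 0.882, -0.0, -0.003]
wrist_force: [1.3, 0.4, -4.4]
gripper_width: 0.0152
```

Run:
```python
from h import *
st();plan((.570,-.1476,.2585),.5876)
```

```text
t 11.25 pos [ 0.5708 -0.148   0.3833] q [ 0.472  0.882 -0.    -0.003] F [ 1.34  0.44 -4.43] w 0.0152 J [-0.48  0.07  0.03  1.53 -0.    0.51]
pinch now [ 0.5699 -0.1476  0.2286] -> linear cm [ 0.01 -0.   -2.99] yaw 0.0
```

drive_tool([
  {"linear": [0,0,0.3],"yaw": 0},
  {"linear": [0,0,0.6],"yaw": 0},
  {"linear": [0,0,0.9],"yaw": 0},
  {"linear": [0,0,1.0],"yaw": 0},
  {"linear": [0,0,1.0],"yaw": 0},
], newtons=100)

```text
time: 11.88
ee_pos: [0.5708, -0.148, 0.3739]
orientation: [0.472, 0.882, -0.0, -0.003]
wrist_force: [-1.2, 0.2, 4.8]
gripper_width: 0.0148
```

drive_tool([
  {"linear": [0,0,0.3],"yaw": 0},
  {"linear": [0,0,0.4],"yaw": 0},
  {"linear": [0,0,0.5],"yaw": 0},
  {"linear": [0,0,0.5],"yaw": 0},
])

```text
time: 12.38
ee_pos: [0.5708, -0.148, 0.3698]
orientation: [0.472, 0.882, -0.0, -0.002]
wrist_force: [-3.4, 0.5, 6.0]
gripper_width: 0.0151
```

drive_tool([
  {"linear": [0,0,0.15],"yaw": 0},
  {"linear": [0,0,0.25],"yaw": 0},
  {"linear": [0,0,0.3],"yaw": 0},
  {"linear": [0,0,0.3],"yaw": 0},
])

```text
time: 12.88
ee_pos: [0.5707, -0.1479, 0.368]
orientation: [0.472, 0.882, -0.0, -0.002]
wrist_force: [-4.2, 1.4, 8.9]
gripper_width: 0.0149
```

drive_tool([
  {"linear": [0,0,0.1],"yaw": 0},
  {"linear": [0,0,0.2],"yaw": 0},
  {"linear": [0,0,0.2],"yaw": 0},
])

```text
time: 13.25
ee_pos: [0.5705, -0.1478, 0.3672]
orientation: [0.472, 0.882, -0.0, -0.001]
wrist_force: [-4.5, 2.5, 10.8]
gripper_width: 0.015
```

drive_tool([
  {"linear": [0.05,0,0.15],"yaw": 0},
  {"linear": [0.1,0,0.25],"yaw": 0},
  {"linear": [0.1,0,0.3],"yaw": 0},
  {"linear": [0.1,0,0.3],"yaw": 0},
])

```text
time: 13.75
ee_pos: [0.57, -0.1473, 0.366]
orientation: [0.472, 0.882, -0.001, -0.0]
wrist_force: [-4.1, 0.0, 11.5]
gripper_width: 0.0147
```

Run:
```python
from h import *
s=st();print(s['ft_torque'],s['tau'])
```

```text
t 13.75 pos [ 0.57   -0.1473  0.366 ] q [ 0.472  0.882 -0.001 -0.   ] F [-4.100e+00  1.000e-02  1.146e+01] w 0.0147 J [-0.47  0.07 -0.01  1.49 -0.    0.51]
[0.0048598  0.88908551 0.01485046] [ 7.54865203e-01 -4.76765156e+01  4.57304299e+01 -1.56365823e+00
  5.67810964e-01 -1.81443876e-03]
```

drive_tool([
  {"linear": [0,0,0.15],"yaw": 0},
  {"linear": [0,0,0.3],"yaw": 0},
  {"linear": [0,0,0.4],"yaw": 0},
  {"linear": [0,0,0.4],"yaw": 0},
])

```text
time: 14.25
ee_pos: [0.5699, -0.1472, 0.3658]
orientation: [0.472, 0.882, -0.001, 0.002]
wrist_force: [-9.3, 3.4, 25.6]
gripper_width: 0.0148
```

drive_tool([
  {"linear": [0,0,0.15],"yaw": 0},
  {"linear": [0,0,0.3],"yaw": 0},
  {"linear": [0,0,0.4],"yaw": 0},
  {"linear": [0,0,0.4],"yaw": 0},
])

```text
time: 14.75
ee_pos: [0.5698, -0.1471, 0.3658]
orientation: [0.472, 0.882, -0.001, 0.004]
wrist_force: [-9.4, 3.8, 25.8]
gripper_width: 0.0145
```

drive_tool([
  {"linear": [0,0,0],"yaw": 0},
  {"linear": [0,0,0],"yaw": 0},
  {"linear": [0,0,0],"yaw": 0},
])

```text
time: 15.12
ee_pos: [0.5699, -0.1471, 0.3667]
orientation: [0.472, 0.882, -0.001, 0.004]
wrist_force: [-3.1, 1.8, 9.2]
gripper_width: 0.0148
```

drive_tool([
  {"linear": [0,0,0],"yaw": 0},
  {"linear": [0,0,0],"yaw": 0},
  {"linear": [0,0,0],"yaw": 0},
  {"linear": [0,0,0],"yaw": 0},
  {"linear": [0,0,-0.5],"yaw": 0},
  {"linear": [0,0,-3],"yaw": 0},
  {"linear": [0,0,-7],"yaw": 0},
  {"linear": [0,0,-7],"yaw": 0},
], gripper=0)

```text
time: 16.12
ee_pos: [0.5698, -0.1469, 0.4407]
orientation: [0.472, 0.882, -0.001, 0.007]
wrist_force: [0.9, -0.3, -0.5]
gripper_width: 0.0852
```

Run:
```python
from h import *
s=st();plan((.5699,-.1471,.2),.5876)
W=get_image('wrist'); cv2.imwrite('pics/w4.png',W['image'])
P=cloud(W);Rm=R.from_quat(s['orientation']).as_matrix()
c=np.array([.5697,-.1465]);a=np.array([-.556,.831]);b=np.array([.831,.556])
x=(P[:,:2]-c)@a;y=(P[:,:2]-c)@b
m=(np.abs(x)<.016)&(np.abs(y)<.015)&(P[:,2]>.215)&(P[:,2]<.24);print('lug top',m.sum(),np.percentile(P[m,2],[50,90]),np.percentile(x[m],[1,99]),np.percentile(y[m],[1,99]))
m=(np.hypot(x,y)<.027)&(P[:,2]>.172)&(P[:,2]<.195);print('roof',m.sum(),np.percentile(P[m,2],[10,50,90]),np.percentile(y[m],[.5,99.5]))
for sgn in (1,-1):
  m=(np.abs(y)<.013)&(sgn*x>.045)&(sgn*x<.1)&(P[:,2]>.13)&(P[:,2]<.24)
  if m.sum()>20:
    f=np.polyfit(sgn*x[m],P[m,2],1);print(sgn,m.sum(),'slope deg',np.degrees(np.arctan(f[0])),'z at r=27',np.polyval(f,.027),'max r',np.percentile(sgn*x[m],99),'z',np.percentile(P[m,2],[1,99]),'y',y[m].mean())
```

```text
t 16.125 pos [ 0.5698 -0.1469  0.4407] q [ 0.472  0.882 -0.001  0.007] F [ 0.89 -0.26 -0.47] w 0.0852 J [-0.47  0.07  0.13  1.61 -0.    0.51]
pinch now [ 0.5716 -0.1481  0.286 ] -> linear cm [ 0.29 -0.13  8.59] yaw 0.0
lug top 1346 [0.22673933 0.22777464] [-0.01060207  0.00995987] [-0.00681289  0.00865036]
roof 4012 [0.17890061 0.18306961 0.18406989] [-0.0249473   0.02581781]
1 1921 slope deg 23.600420483214823 z at r=27 0.16908323712526568 max r 0.08605009248992439 z [0.17684631 0.19493734] y 0.0011877549122486777
-1 1442 slope deg 19.879549321560624 z at r=27 0.16742962377944126 max r 0.08830354531474904 z [0.17359587 0.19007331] y 0.0009790006695644244
```

View pics/w4.png

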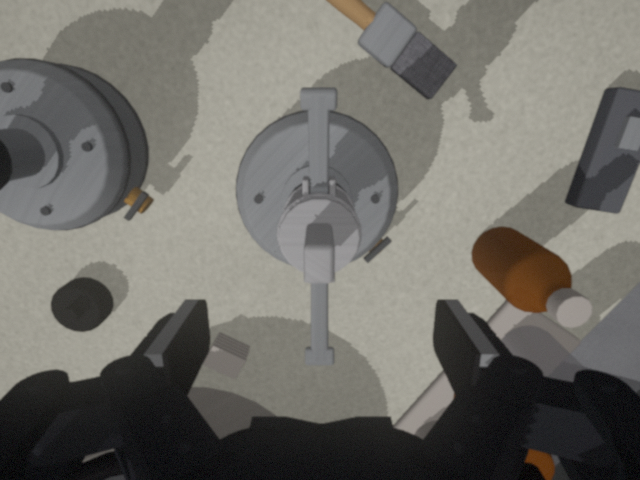

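drive_tool([
  {"linear": [2,0,0],"yaw": 0},
  {"linear": [5,-0.1,0],"yaw": 0},
  {"linear": [7.7,-0.1,0],"yaw": 0},
  {"linear": [7.7,-0.1,0],"yaw": 0},
  {"linear": [7.7,-0.1,2],"yaw": 0},
  {"linear": [7.7,-0.1,4.5],"yaw": 0},
  {"linear": [7.7,-0.1,6.2],"yaw": 0},
  {"linear": [7.7,-0.1,6.2],"yaw": 0},
], gripper=1, newtons=60)

```text
time: 17.18
ee_pos: [0.5265, -0.0839, 0.3741]
orientation: [0.472, 0.882, -0.001, 0.004]
wrist_force: [-0.0, 0.4, 1.1]
gripper_width: 0.0002
```

```bash
cat > rz.py <<'E'
from h import *
# fingertip position in cap frame: r along cap y (tool x dir), b across, z
s=st();Rm=R.from_quat(s['orientation']).as_matrix();t=np.array(s['ee_pos'])+Rm[:,2]*.173
d=t[:2]-[.5697,-.1465];F=np.array(s['wrist_force'])
print('tip r %.1f b %.1f z %.1f mm'%(1e3*d@[-.556,.831],1e3*d@[.831,.556],1e3*t[2]),'Fr %.1f Fb %.1f Fz %.1f'%(F[:2]@[-.556,.831],F[:2]@[.831,.556],F[2]),'zaxis',Rm[:,2].round(4))
E
python3 rz.py
```

```text
t 17.175 pos [ 0.5265 -0.0839  0.3741] q [ 0.472  0.882 -0.001  0.004] F [-0.05  0.36  1.07] w 0.0002 J [-0.4  -0.11 -0.17  1.5  -0.    0.58]
tip r 74.5 b -0.7 z 201.1 mm Fr 0.3 Fb 0.2 Fz 1.1 zaxis [ 0.0066 -0.0058 -1.    ]
```

drive_tool([
  {"linear": [0,0,0.5],"yaw": 0},
  {"linear": [0,0,0.9],"yaw": 0},
  {"linear": [0,0,1.3],"yaw": 0},
  {"linear": [0,0,1.6],"yaw": 0},
  {"linear": [0,0,1.9],"yaw": 0},
  {"linear": [0,0,2.2],"yaw": 0},
])

```text
time: 17.92
ee_pos: [0.5266, -0.084, 0.352]
orientation: [0.472, 0.882, -0.001, 0.004]
wrist_force: [-0.8, 0.8, 2.2]
gripper_width: -0.0004
```

```bash
python3 rz.py
```

```text
t 17.925 pos [ 0.5266 -0.084   0.352 ] q [ 0.472  0.882 -0.001  0.004] F [-0.77  0.84  2.2 ] w -0.0004 J [-0.4  -0.11 -0.21  1.46 -0.    0.58]
tip r 74.4 b -0.7 z 179.0 mm Fr 1.1 Fb -0.2 Fz 2.2 zaxis [ 0.0067 -0.0058 -1.    ]
```

drive_tool([
  {"linear": [0,0,0.4],"yaw": 0},
  {"linear": [0,0,0.7],"yaw": 0},
  {"linear": [0,0,1.0],"yaw": 0},
  {"linear": [0,0,1.2],"yaw": 0},
])

```text
time: 18.42
ee_pos: [0.5267, -0.084, 0.3398]
orientation: [0.472, 0.882, -0.001, 0.004]
wrist_force: [-1.1, 1.9, 3.5]
gripper_width: -0.0
```

```bash
python3 rz.py
python3 - <<'E'
from h import *
W=get_image('wrist'); cv2.imwrite('pics/w5.png',W['image'])
for n in('wrist','top','side'):
    I=W if n=='wrist' else get_image(n);P=cloud(I)
    if n=='side': cv2.imwrite('pics/s5.png',I['image'])
    c=np.array([.5697,-.1465]);x=(P[:,:2]-c)@[-.556,.831];y=(P[:,:2]-c)@[.831,.556]
    for sgn in (1,-1):
        m=(np.abs(y)<.013)&(sgn*x>.03)&(sgn*x<.1)&(P[:,2]>.1)&(P[:,2]<.22)
        h=[(lo,int(k.sum()),np.percentile(P[k,2]*1e3,[10,50,90]).round(1).tolist()) for lo in range(30,100,10) for k in [m&(sgn*x>lo/1e3)&(sgn*x<=lo/1e3+.01)] if k.sum()>3];print(n,sgn,h)
E
```

```text
t 18.425 pos [ 0.5267 -0.084   0.3398] q [ 0.472  0.882 -0.001  0.004] F [-1.07  1.94  3.48] w -0.0 J [-0.4  -0.11 -0.23  1.44 -0.    0.58]
tip r 74.4 b -0.6 z 166.8 mm Fr 2.2 Fb 0.2 Fz 3.5 zaxis [ 0.0065 -0.0056 -1.    ]
wrist 1 [(30, 113, [167.0, 167.7, 168.6]), (60, 465, [203.4, 214.3, 218.6]), (70, 692, [203.2, 212.0, 214.8]), (80, 6158, [165.8, 196.9, 216.5]), (90, 348, [162.2, 164.2, 165.5])]
wrist -1 []
top 1 []
top -1 [(80, 7, [186.4, 187.0, 195.5]), (90, 4, [185.3, 189.4, 192.3])]
side 1 [(30, 22, [163.9, 169.5, 174.5]), (40, 17, [166.8, 168.9, 170.8]), (50, 15, [165.1, 168.4, 172.3]), (60, 71, [168.2, 189.1, 215.2]), (70, 23, [175.4, 185.4, 202.9]), (80, 6, [162.3, 165.7, 194.4])]
side -1 [(30, 29, [166.3, 173.7, 176.0]), (40, 19, [172.1, 177.3, 180.8]), (50, 16, [176.1, 180.4, 183.5]), (60, 15, [181.1, 182.5, 186.6]), (70, 18, [184.5, 188.2, 190.6]), (80, 28, [185.0, 190.3, 193.5])]
```

View pics/w5.png

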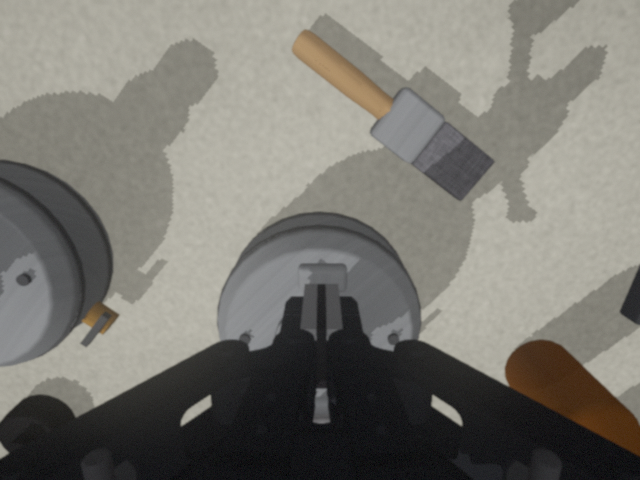

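drive_tool([
  {"linear": [0.8,0,0.1],"yaw": 0},
  {"linear": [1.4,0,0.5],"yaw": 0},
  {"linear": [1.6,0,1.0],"yaw": 0},
  {"linear": [1.6,0,1.5],"yaw": 0},
  {"linear": [1.5,0,2.0],"yaw": 0},
  {"linear": [1.3,0,2.5],"yaw": 0},
  {"linear": [1.1,0,3.0],"yaw": 0},
])

```text
time: 19.45
ee_pos: [0.5209, -0.0753, 0.3094]
orientation: [0.472, 0.882, -0.001, 0.004]
wrist_force: [-0.4, -0.5, 2.9]
gripper_width: -0.0004
```

```bash
python3 rz.py
```

```text
t 19.45 pos [ 0.5209 -0.0753  0.3094] q [ 0.472  0.882 -0.001  0.004] F [-0.41 -0.48  2.94] w -0.0004 J [-0.39 -0.12 -0.3   1.38 -0.    0.59]
tip r 84.8 b -0.6 z 136.4 mm Fr -0.2 Fb -0.6 Fz 2.9 zaxis [ 0.0065 -0.0057 -1.    ]
```

drive_tool([
  {"linear": [-0.25,0,0.5],"yaw": 0},
  {"linear": [-0.55,0,1.0],"yaw": 0},
  {"linear": [-0.9,0,1.4],"yaw": 0},
  {"linear": [-1.2,0,1.65],"yaw": 0},
  {"linear": [-1.45,0,1.85],"yaw": 0},
  {"linear": [-1.6,0,1.95],"yaw": 0},
])

```text
time: 20.2
ee_pos: [0.5299, -0.0888, 0.2897]
orientation: [0.472, 0.882, -0.001, 0.004]
wrist_force: [-0.4, 1.6, 1.4]
gripper_width: 0.0002
```

```bash
python3 rz.py
```

```text
t 20.2 pos [ 0.5299 -0.0888  0.2897] q [ 0.472  0.882 -0.001  0.004] F [-0.41  1.64  1.39] w 0.0002 J [-0.41 -0.08 -0.3   1.35 -0.    0.57]
tip r 68.8 b -0.6 z 116.7 mm Fr 1.6 Fb 0.6 Fz 1.4 zaxis [ 0.006  -0.0054 -1.    ]
```

drive_tool([
  {"linear": [-0.2,0,0.1],"yaw": 0},
  {"linear": [-0.35,0,0.2],"yaw": 0},
  {"linear": [-0.5,0,0.3],"yaw": 0},
  {"linear": [-0.5,0,0.3],"yaw": 0},
])

```text
time: 20.7
ee_pos: [0.5322, -0.0923, 0.2862]
orientation: [0.472, 0.882, -0.0, 0.003]
wrist_force: [-3.8, 7.2, 2.9]
gripper_width: -0.0001
```

```bash
python3 rz.py
```

```text
t 20.7 pos [ 0.5322 -0.0923  0.2862] q [ 0.472  0.882 -0.     0.003] F [-3.83  7.17  2.87] w -0.0001 J [-0.41 -0.07 -0.29  1.34 -0.    0.57]
tip r 65.1 b -0.7 z 113.2 mm Fr 8.1 Fb 0.8 Fz 2.9 zaxis [ 0.0042 -0.0031 -1.    ]
```

drive_tool([
  {"linear": [-0.2,0,0.1],"yaw": 0},
  {"linear": [-0.4,0,0.2],"yaw": 0},
  {"linear": [-0.4,0,0.2],"yaw": 0},
])

```text
time: 21.08
ee_pos: [0.5336, -0.094, 0.2848]
orientation: [0.471, 0.882, 0.001, 0.001]
wrist_force: [-10.7, 13.8, 14.4]
gripper_width: -0.0
```

```bash
python3 rz.py
python3 - <<'E'
from h import *
I=get_image('side');cv2.imwrite('pics/s6.png',I['image']);T=get_image('top')
t=cv2.resize(T['image'][180:290,310:420],(600,600),interpolation=cv2.INTER_CUBIC)
cv2.imwrite('pics/s6c.png',cv2.resize(I['image'][210:340,280:410],(600,600),interpolation=cv2.INTER_CUBIC))
E
```

```text
t 21.075 pos [ 0.5336 -0.094   0.2848] q [0.471 0.882 0.001 0.001] F [-10.73  13.84  14.37] w -0.0 J [-0.42 -0.06 -0.29  1.34  0.    0.56]
tip r 63.7 b -0.4 z 111.8 mm Fr 17.5 Fb -1.2 Fz 14.4 zaxis [ 0.0019  0.0012 -1.    ]
```

View pics/s6c.png

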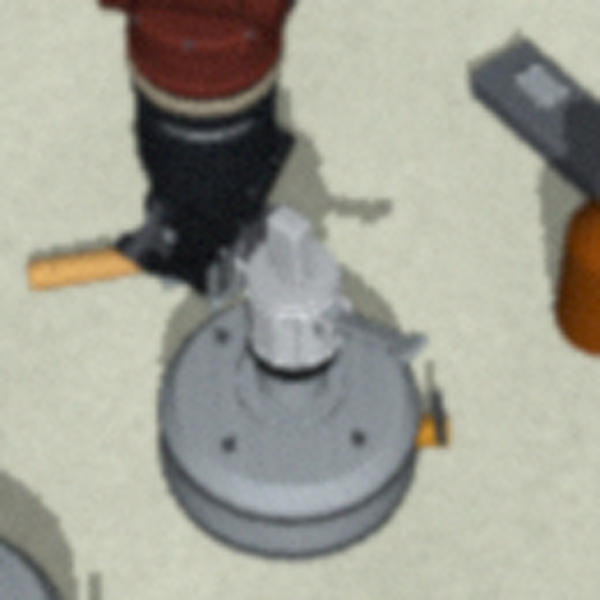

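drive_tool([
  {"linear": [1,0,-0.2],"yaw": 0},
  {"linear": [2.5,0,-1],"yaw": 0},
  {"linear": [2.5,0,-5],"yaw": 0},
  {"linear": [2.0,0,-10],"yaw": 0},
  {"linear": [-1,0,-14],"yaw": 0},
  {"linear": [-4,0,-14.5],"yaw": 0},
  {"linear": [-6.5,0,-14.5],"yaw": 0},
  {"linear": [-6.5,0,-14.5],"yaw": 0},
])

```text
time: 22.18
ee_pos: [0.5696, -0.1489, 0.4297]
orientation: [0.472, 0.882, 0.001, 0.001]
wrist_force: [-1.3, 0.7, -0.0]
gripper_width: -0.0002
```

```bash
python3 rz.py
cat > arms.py <<'E'
from h import *
import sys
I=get_image('wrist');cv2.imwrite(sys.argv[1],I['image']);P=cloud(I)
c=np.array([.5697,-.1465]);x=(P[:,:2]-c)@[-.556,.831];y=(P[:,:2]-c)@[.831,.556]
m=(np.abs(x)<.016)&(np.abs(y)<.015)&(P[:,2]>.215)&(P[:,2]<.24);print('lug top',m.sum(),np.percentile(P[m,2],[50,90]) if m.sum() else '')
for sgn in (1,-1):
    m=(np.abs(y)<.013)&(sgn*x>.03)&(sgn*x<.1)&(P[:,2]>.085)&(P[:,2]<.21)
    print(sgn,[(lo,int(k.sum()),np.percentile(P[k,2]*1e3,[10,50,90]).round(1).tolist()) for lo in range(30,100,6) for k in [m&(sgn*x>lo/1e3)&(sgn*x<=lo/1e3+.006)] if k.sum()>3])
E
python3 arms.py pics/w7.png
```

```text
t 22.175 pos [ 0.5696 -0.1489  0.4297] q [0.472 0.882 0.001 0.001] F [-1.28  0.71 -0.04] w -0.0002 J [-0.48  0.08  0.11  1.61  0.    0.5 ]
tip r -2.1 b -1.1 z 256.7 mm Fr 1.3 Fb -0.7 Fz -0.0 zaxis [ 1.8e-03  7.0e-04 -1.0e+00]
lug top 1174 [0.2264865  0.22756748]
1 [(30, 384, [154.4, 161.0, 172.7]), (36, 207, [143.0, 147.3, 151.8]), (42, 186, [132.2, 137.1, 140.9]), (48, 220, [117.6, 125.4, 130.7]), (54, 259, [111.7, 116.2, 119.7]), (60, 5, [108.2, 108.4, 109.1])]
-1 []
```

View pics/w7.png

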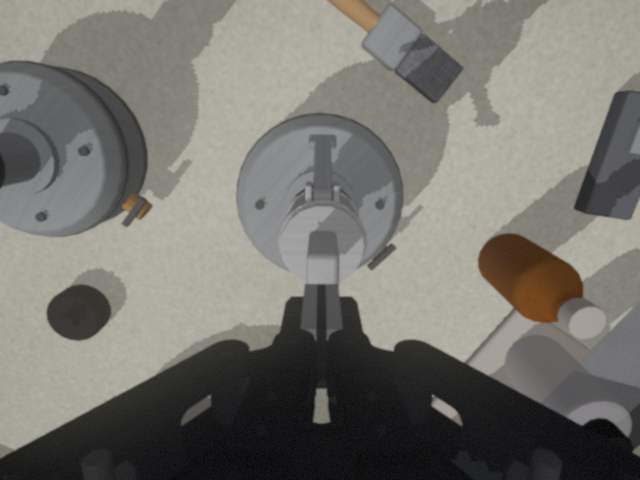

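drive_tool([
  {"linear": [-2.5,0.1,0],"yaw": 0},
  {"linear": [-5.5,0.1,0],"yaw": 0},
  {"linear": [-7.3,0.1,0.5],"yaw": 0},
  {"linear": [-7.3,0.1,2.5],"yaw": 0},
  {"linear": [-7.3,0.1,4.5],"yaw": 0},
  {"linear": [-7.3,0.1,5.8],"yaw": 0},
  {"linear": [-7.3,0.1,6.2],"yaw": 0},
  {"linear": [-7.3,0.1,6.2],"yaw": 0},
])

```text
time: 23.22
ee_pos: [0.6107, -0.2079, 0.3683]
orientation: [0.471, 0.882, 0.001, 0.001]
wrist_force: [-0.2, 0.7, -0.3]
gripper_width: -0.0
```

```bash
python3 rz.py
```

```text
t 23.225 pos [ 0.6107 -0.2079  0.3683] q [0.471 0.882 0.001 0.001] F [-0.24  0.74 -0.31] w -0.0 J [-0.53  0.24  0.18  1.51  0.    0.45]
tip r -73.8 b 0.3 z 195.3 mm Fr 0.7 Fb 0.2 Fz -0.3 zaxis [ 1.9e-03  9.0e-04 -1.0e+00]
```

drive_tool([
  {"linear": [0,0,0.4],"yaw": 0},
  {"linear": [0,0,0.8],"yaw": 0},
  {"linear": [0,0,1.2],"yaw": 0},
  {"linear": [0,0,1.6],"yaw": 0},
  {"linear": [0,0,2.0],"yaw": 0},
  {"linear": [0,0,2.4],"yaw": 0},
  {"linear": [0,0,2.8],"yaw": 0},
  {"linear": [0,0,2.8],"yaw": 0},
])

```text
time: 24.22
ee_pos: [0.6106, -0.2078, 0.3398]
orientation: [0.471, 0.882, 0.001, 0.0]
wrist_force: [-0.3, 0.7, 0.2]
gripper_width: 0.0001
```

```bash
python3 rz.py
```

```text
t 24.225 pos [ 0.6106 -0.2078  0.3398] q [0.471 0.882 0.001 0.   ] F [-0.26  0.67  0.2 ] w 0.0001 J [-0.53  0.24  0.13  1.46  0.    0.45]
tip r -73.6 b 0.3 z 166.8 mm Fr 0.7 Fb 0.2 Fz 0.2 zaxis [ 0.0013  0.0014 -1.    ]
```

Run:
```python
from h import *
I=get_image('side');P=cloud(I)
cv2.imwrite('pics/s8c.png',cv2.resize(I['image'][210:340,280:410],(600,600),interpolation=cv2.INTER_CUBIC))
W=get_image('wrist');Q=cloud(W)
for n,P in(('side',P),('wrist',Q)):
    c=np.array([.5697,-.1465]);x=(P[:,:2]-c)@[-.556,.831];y=(P[:,:2]-c)@[.831,.556];sgn=-1
    m=(np.abs(y)<.013)&(sgn*x>.03)&(sgn*x<.1)&(P[:,2]>.085)&(P[:,2]<.21)
    print(n,[(lo,int(k.sum()),np.percentile(P[k,2]*1e3,[10,50,90]).round(1).tolist()) for lo in range(30,100,6) for k in [m&(sgn*x>lo/1e3)&(sgn*x<=lo/1e3+.006)] if k.sum()>3])
```

```text
side [(72, 13, [171.2, 184.9, 199.9]), (78, 51, [166.4, 184.7, 205.2]), (84, 15, [163.9, 166.8, 169.4]), (90, 12, [163.5, 166.0, 171.6])]
wrist [(30, 803, [166.9, 169.7, 173.2]), (36, 464, [166.3, 167.2, 168.0]), (42, 446, [165.8, 166.8, 167.7]), (48, 417, [165.5, 166.5, 167.4]), (54, 468, [165.5, 166.4, 209.0]), (60, 3404, [173.0, 190.3, 204.4]), (66, 282, [182.6, 203.0, 204.1]), (72, 165, [202.9, 203.6, 204.2]), (78, 141, [202.8, 203.4, 204.2])]
```

View pics/s8c.png

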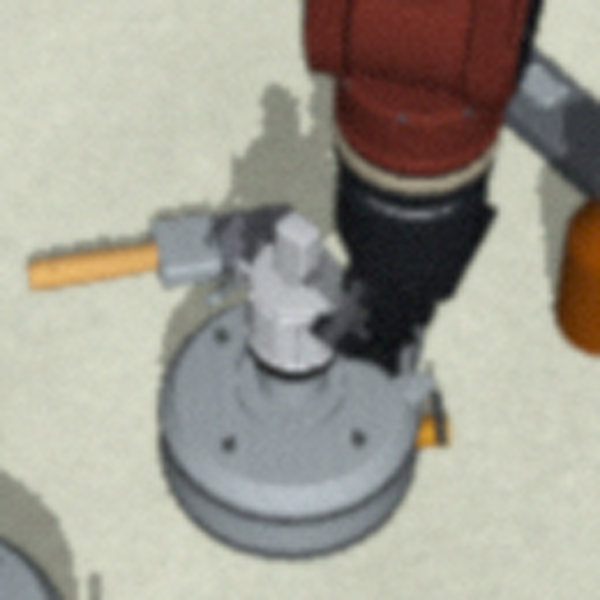

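drive_tool([
  {"linear": [-0.8,0,0.1],"yaw": 0},
  {"linear": [-1.4,0,0.5],"yaw": 0},
  {"linear": [-1.6,0,1.0],"yaw": 0},
  {"linear": [-1.6,0,1.5],"yaw": 0},
  {"linear": [-1.5,0,2.0],"yaw": 0},
  {"linear": [-1.3,0,2.5],"yaw": 0},
  {"linear": [-1.1,0,3.0],"yaw": 0},
])

```text
time: 25.2
ee_pos: [0.6166, -0.2166, 0.3096]
orientation: [0.471, 0.882, 0.001, 0.0]
wrist_force: [-0.9, -0.6, 2.5]
gripper_width: 0.0001
```

```bash
python3 rz.py
```

```text
t 25.2 pos [ 0.6166 -0.2166  0.3096] q [0.471 0.882 0.001 0.   ] F [-0.88 -0.6   2.55] w 0.0001 J [-0.54  0.27  0.11  1.41  0.    0.44]
tip r -84.2 b 0.3 z 136.6 mm Fr -0.0 Fb -1.1 Fz 2.5 zaxis [ 0.0011  0.0015 -1.    ]
```

drive_tool([
  {"linear": [0.25,0,0.5],"yaw": 0},
  {"linear": [0.55,0,1.0],"yaw": 0},
  {"linear": [0.9,0,1.4],"yaw": 0},
  {"linear": [1.2,0,1.65],"yaw": 0},
  {"linear": [1.5,0,1.9],"yaw": 0},
  {"linear": [1.8,0,2.1],"yaw": 0},
  {"linear": [2.0,0,2.2],"yaw": 0},
  {"linear": [2.0,0,2.2],"yaw": 0},
])

```text
time: 26.2
ee_pos: [0.6065, -0.2014, 0.2893]
orientation: [0.472, 0.882, -0.0, 0.003]
wrist_force: [6.2, -9.1, 4.5]
gripper_width: -0.0005
```

```bash
python3 rz.py
```

```text
t 26.2 pos [ 0.6065 -0.2014  0.2893] q [ 0.472  0.882 -0.     0.003] F [ 6.24 -9.05  4.49] w -0.0005 J [-0.52  0.23  0.02  1.36  0.    0.46]
tip r -67.1 b 0.6 z 116.3 mm Fr -11.0 Fb 0.2 Fz 4.5 zaxis [ 0.0057 -0.0032 -1.    ]
```

drive_tool([
  {"linear": [0.2,0,0.1],"yaw": 0},
  {"linear": [0.4,0,0.25],"yaw": 0},
  {"linear": [0.5,0,0.35],"yaw": 0},
  {"linear": [0.5,0,0.35],"yaw": 0},
])

```text
time: 26.7
ee_pos: [0.6051, -0.1992, 0.2883]
orientation: [0.472, 0.881, -0.001, 0.007]
wrist_force: [6.2, -11.0, 6.8]
gripper_width: -0.0005
```

```bash
python3 rz.py
```

```text
t 26.7 pos [ 0.6051 -0.1992  0.2883] q [ 0.472  0.881 -0.001  0.007] F [  6.21 -10.99   6.8 ] w -0.0005 J [-0.52  0.21  0.01  1.35 -0.    0.46]
tip r -66.0 b 0.9 z 115.3 mm Fr -12.6 Fb -0.9 Fz 6.8 zaxis [ 0.0117 -0.0094 -0.9999]
```

drive_tool([
  {"linear": [0.3,0,0.2],"yaw": 0},
  {"linear": [0.6,0,0.45],"yaw": 0},
  {"linear": [0.8,0,0.6],"yaw": 0},
  {"linear": [0.8,0,0.6],"yaw": 0},
])

```text
time: 27.2
ee_pos: [0.6032, -0.1962, 0.2875]
orientation: [0.473, 0.881, -0.004, 0.015]
wrist_force: [9.3, -19.3, 16.0]
gripper_width: -0.0002
```

```bash
python3 rz.py
```

```text
t 27.2 pos [ 0.6032 -0.1962  0.2875] q [ 0.473  0.881 -0.004  0.015] F [  9.25 -19.31  15.96] w -0.0002 J [-0.52  0.19 -0.02  1.33 -0.01  0.47]
tip r -65.1 b 1.4 z 114.6 mm Fr -21.2 Fb -3.0 Fz 16.0 zaxis [ 0.0225 -0.021  -0.9995]
```

drive_tool([
  {"linear": [-1,0,-0.2],"yaw": 0},
  {"linear": [-2.5,0,-1],"yaw": 0},
  {"linear": [-5,0,-4],"yaw": 0},
  {"linear": [-7.5,0,-8],"yaw": 0},
  {"linear": [-8,0,-12],"yaw": 0},
  {"linear": [-8,0,-14],"yaw": 0},
  {"linear": [-8,0,-14],"yaw": 0},
])

```text
time: 28.08
ee_pos: [0.6444, -0.2601, 0.4308]
orientation: [0.473, 0.881, -0.004, 0.016]
wrist_force: [0.4, 0.5, -1.1]
gripper_width: 0.0004
```

```bash
python3 rz.py; python3 arms.py pics/w9.png
```

```text
t 28.075 pos [ 0.6444 -0.2601  0.4308] q [ 0.473  0.881 -0.004  0.016] F [ 0.42  0.5  -1.08] w 0.0004 J [-0.57  0.39  0.48  1.62 -0.01  0.42]
tip r -141.3 b 0.3 z 257.9 mm Fr 0.2 Fb 0.6 Fz -1.1 zaxis [ 0.0238 -0.0215 -0.9995]
lug top 0 
1 []
-1 [(30, 503, [155.5, 165.0, 172.6]), (36, 256, [144.0, 148.3, 152.8]), (42, 225, [133.4, 137.7, 142.2]), (48, 211, [117.4, 126.4, 131.0]), (54, 284, [112.7, 117.1, 120.5]), (60, 26, [110.0, 110.9, 111.5])]
```

View pics/w9.png

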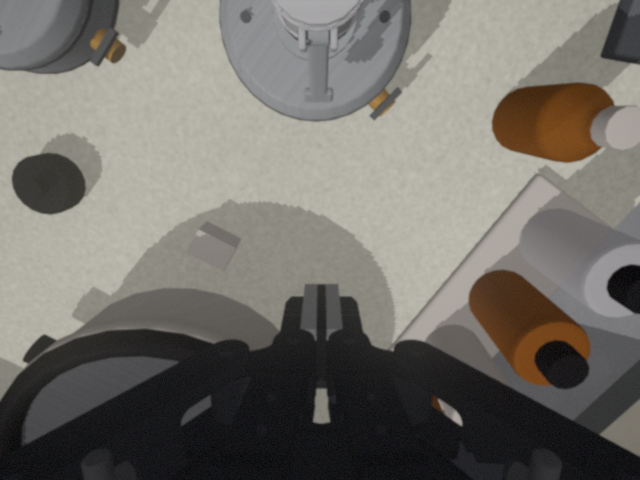

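Run:
```python
from h import *
for n in('top','side'):
    P=cloud(get_image(n));c=np.array([.5697,-.1465]);x=(P[:,:2]-c)@[-.556,.831];y=(P[:,:2]-c)@[.831,.556]
    m=(np.hypot(x,y)<.02)&(P[:,2]>.21);print(n,'lug top',m.sum(),np.percentile(P[m,2],[50,90]))
    for sgn in(1,-1):
        m=(np.abs(y)<.013)&(sgn*x>.035)&(sgn*x<.1)&(P[:,2]>.09)&(P[:,2]<.2)
        print(sgn,m.sum(),np.percentile(P[m,2],[5,50,95]).round(3) if m.sum() else '')
st(); print(env.job_done())
```

```text
top lug top 199 [0.70645914 0.71498868]
1 54 [0.113 0.128 0.149]
-1 0 
side lug top 89 [0.22569389 0.23183274]
1 29 [0.114 0.129 0.171]
-1 86 [0.113 0.132 0.153]
t 28.225 pos [ 0.6441 -0.2598  0.4278] q [ 0.473  0.881 -0.004  0.013] F [-0.26 -0.12  0.53] w 0.0 J [-0.57  0.4   0.47  1.62 -0.01  0.42]
the job is handed in; nothing more can be done
None
```

I put the smaller grey cam-lock cap on the left-hand tank and pushed it down until it stopped hard. I then swung both cam arms down in turn and handed the job in at about 28 s, with the gripper clear of everything.

- **Cap home:** the wrist read 26 N, about 31 N including the cap's weight, with no further travel. That puts the neck top at about 176.6 mm. After release the lug top stayed within about 1 mm of its home height.
- **Arm A (+x side of the tool):** I pushed it to its stop at about 23 N. The wrist camera showed it about 60° below level, and the top and side cameras still showed it down at the end.
- **Arm B:** I pushed it to its stop at about 27 N; the wrist camera also showed about 60° below level. Its surface read about 1 mm higher than arm A's, which is within calibration error. The top camera had no view of arm B, so only the side and wrist cameras confirm it.
- **Not confirmed:**
  - The top camera's final lug-height reading was useless because the robot blocked the view.
  - I did not measure the bystanders again; the moves went clear of them and there were no unexpected contact forces.
  - The tool ended tilted about 2° from pressing on arm B, which does not affect the result.

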